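# Slide a standing ring binder up to the row

### The arm

A 7-joint arm with a two-finger parallel gripper is mounted at the origin on the work surface. World frame = base frame: x ahead of the robot, y to its left, z up, the work surface at z = 0. Lengths are in m, angles in rad, forces in N, time in s.
With the tool pointing down it reaches from about 0.425 to 0.875 m from the base axis. Payload 8.4 kg.
Tool frame: the origin (TCP) lies at the very end of the fingers, on their centre line; the grasp point (between the pads) lies 19 mm behind it (hold_point_z is the distance from the TCP to the grasp point, in m); y points along the fingers, z is the direction in which the jaws open and shut, and the axes are right-handed (so a half turn about y gives the same grasp; the last joint's range is limited). The gripper opens to 87 mm and grips with 3 to 60 N. Pads are 19 mm wide; open, the fingers measure 117 mm over their backs; the gripper's body (75 mm by 190 mm) begins 51 mm behind the grasp point.
Start: joints at [1.241, 0.333, 0.04, 1.465, -0.013, 1.343, -0.059], TCP at [0.149, -0.633, 0.223] pointing down, gripper open.
Joint ranges: [-2.58, 2.58], [-0.38, 2.09], [-1.3, 1.39], [0.25, 2.4], [-1.5, 4.64], [0.08, 2.09], [-2.65, 2.65]. Speed limits (rad/s): [2.22, 2.22, 2.79, 2.79, 3.14, 3.14, 3.14].

### API

Orientations are given as a rotation vector (axis times angle).
In Python, from cell import * gives the robot as it stands. The module is installed in compiled form; this text tells all that it offers.
- The arm moves only by the tool move_arm, never from a script. Its argument "motion" is a list of rows, each a list of 5 numbers: the gripper's target within -1 to 1 (fully open at 1, half-way at 0, shut at -1), then the shift along the tool's x, y, z each as a share of 120 mm, from -1 to 1, then the turn about the tool's y as a share of pi/4 rad, from -1 to 1. A call has 1 to 20 rows; each row is the pose to reach, as a shift and turn from the pose measured when the call began, along the tool's axes at that moment; what a row does not reach only later rows make up. A row lasts 1/8 s, in which the tool goes at most 62.5 mm and 10.7 degrees, less where a joint would pass 70% of its speed; a pose out of reach is approached as far as the arm can. A call with a number of a shift or a turn outside -1 to 1 is refused whole. A call with a gripper value outside its range is refused whole. The fingers move at their own pace and stop on an object; "squeeze" is the grip in N (left out, the last holds). Time passes only in rows, so rows that repeat a pose let the fingers close. It gives the time, the measured TCP pose, the force and the opening at its end, in the units of the state.
- state(): the state, without advancing time (a new reading comes with each control period).
- camera(name): name is "scene" or "top" or "wrist"; returns the picture (400x640x3 uint8, red, green, blue); there is no depth.
- calibration(name): a dict with "camera_matrix" (3x3 intrinsics, pixels), "distortion" ([k1, k2, p1, p2, k3] as OpenCV has them; the pictures are not rectified), "pose" (4x4, takes a point from camera to world coordinates). Camera axes: x right, y down, z forward; pixel columns grow to the right and rows downward; lengths in m; the calibration is good to about 2 mm. A picture is of the moment at which its call begins: read the wrist's pose just before it. calibration takes no time and is no camera call; for the wrist camera it gives the pose at the moment of the call.
- hand_in(): hands the job in, once; it reports no verdict.
The state is a dict: "time_s": time; "joints": joint angles; "dq": joint speeds; "effort": joint torques, N m; "position": TCP position; "orientation": TCP orientation; "force": force on the tool from outside, world axes, zero at the start; "wrist_torque": the same for the moment, N m; "width": finger opening in m.
Only numpy, scipy, OpenCV 4.12 (cv2) and the standard library are available. Lean on these libraries where they do the work, as an engineer would, in place of code of your own. Each camera call takes 0.05 s, during which the arm holds its last target.

### The job

The blue ring binder stands apart from the row of grey binders beside the desktop drawer unit. Close it up with the row: with the fingertips, push it low on its body so that it slides upright along the desk, until its side rests against the last grey binder, parallel to it, and its spine is flush with the grey spines. Touch only the lower half of the blue binder, never tip, grasp or lift it, and leave the grey binders and everything else on the desk where they are.

Things in the scene. Friction and masses are not known exactly. Their poses are not given: they have to be found in the camera images.
- binder: Blue ring binder standing on the desk: 185 mm deep (its x) x 50 wide (y) x 220 tall, 0.35 to 0.7 kg, stiff as a block, loose. Origin at the centre of its underside; x points from the spine to the open edge, away from the robot, y left, z up. It starts 60 to 140 mm right of the row, its spine 15 to 35 mm nearer the robot than the grey spines, twisted up to 0.2 rad. Goal: origin 50 mm from row3's along row3's -y, same x.
- binder_spine (a point): Point low on the blue binder's spine (the 50 x 220 mm face towards the robot, at the binder's x = -92.5 mm), 30 mm above the desk, just under its dark finger hole; the blank white label is higher up.
- binder_side (a point): Point low on the blue binder's free right side (the 185 x 220 mm face at the binder's y = -25 mm), mid-depth, 20 mm above the desk. Friction with the desk is 0.4 to 0.6: pushed on this side higher than about 40 mm above the desk, it tips over instead of sliding. A gripper's body is wider than its fingers: slope the hand, fingertips leading, so that it stays clear of the upper half.
- row3: Last grey binder of the row, the right-hand one, nearest the blue binder: standing upright in the row, grey board, 185 x 50 x 220 mm like the blue one, 0.5 kg, loose; origin at the centre of its underside, x from spine to open edge, y to the left, z up. The blue binder goes against its right side (its face at y = -25 mm), spine flush with its spine (at x = -92.5 mm).
- row2: Middle grey binder of the row, standing upright in the row, grey board, 185 x 50 x 220 mm like the blue one, 0.5 kg, loose; origin at the centre of its underside, x from spine to open edge, y to the left, z up. 
- row1: First grey binder of the row, against the drawer unit, standing upright in the row, grey board, 185 x 50 x 220 mm like the blue one, 0.5 kg, loose; origin at the centre of its underside, x from spine to open edge, y to the left, z up. 
- drawer_unit: White desktop drawer unit with five clear drawers, 335 deep (x) x 270 wide (y) x 240 mm tall with a 20 mm beige folder of paper on top, fixed; origin at the centre of its underside, its front faces the robot (its -x). The three grey binders stand against its right side (y = -135 mm), gaps of about 1 mm, their spines in the plane of its front.
- mug: White coffee mug, 82 mm across and 95 mm tall, behind the work; bystander, to be left where it is; origin at the centre of its underside. 
- pump_bottle: Hand sanitiser pump bottle, 60 mm across and 191 mm tall, behind the work; bystander, to be left where it is; origin at the centre of its underside. 
- stapler: Red and black stapler, 150 x 36 x 57 mm, right of the work; bystander, to be left where it is; origin at the centre of its underside. 
- tape_dispenser: Dark tape dispenser, 150 x 56 x 96 mm, far right; bystander, to be left where it is; origin at the centre of its underside. 
- calculator: Grey calculator, 150 x 104 x 22 mm, near right; bystander, to be left where it is; origin at the centre of its underside. 
- note_block: Yellow block of sticky notes, 76 x 76 x 31 mm, near right; bystander, to be left where it is; origin at the centre of its underside. 
- pen_pot: Black pen pot with pens, 80 mm across, 165 mm to the pen tops, in front of the drawer unit; bystander, to be left where it is; origin at the centre of its underside. 

How it is judged:
At the end, for the whole second after the job is handed in: The blue binder stands upright and still on the desk against the last grey binder: gap at most 6 mm, spine flush within 7 mm, parallel within 0.05 rad; the grey binders stand upright within 12 mm of where they were (y of binder in the frame of row3 between -0.056 and -0.045 m and x of binder in the frame of row3 between -0.007 and 0.007 m and angle between the x axis of binder and the x axis of row3, either way round below 0.05 rad and angle between each of binder, row1, row2, row3's own z axis and vertical below 0.03 rad and height (world z) of binder below 0.004 m and linear speed of binder below 0.01 m/s and angular speed of binder below 0.05 rad/s and distance of each of row1, row2, row3 from where it was at the start of the episode below 0.012 m); the robot touches nothing.
It fails at once if the blue binder tips by more than 0.1 rad or is lifted off the desk by more than 6 mm (angle between binder's own z axis and vertical above 0.1 rad or height (world z) of binder above 0.006 m).
It fails at once if the blue binder is pinched between its two sides (the robot presses on its left and right side at once, more than 1 N each) (contact force between the fingers and binder_c1 above 1 N and contact force between the fingers and binder_c2 above 1 N).
It fails at once if the robot touches the upper half of the blue binder (more than 1 N) (contact force between any of the fingers, the arm and binder_c4 above 1 N).
It fails at once if a grey binder is moved by more than 15 mm or tipped by more than 0.1 rad (distance of any of row1, row2, row3 from where it was at the start of the episode above 0.015 m or angle between any of row1, row2, row3's own z axis and vertical above 0.1 rad).
It fails at once if another thing on the desk is moved by more than 20 mm (distance of any of mug, pump_bottle, stapler, tape_dispenser, calculator, note_block, pen_pot from where it was at the start of the episode above 0.02 m).
It also fails if it takes over 58 s, if anything falls off the work surface, if the arm or the gripper's body presses on something with over 40 N, if the wrist force passes 120 N, or if a joint passes its speed limit or range.

## Working session

There is one attempt and no reset: what is moved stays moved. The work goes in short steps, Python scripts to look and compute and a tool call to move; the robot and the scene stay as the last step left them, time stands still between calls to the robot, and variables do not carry over. Pictures are saved under pics/ and viewed, and the job is handed in when it is done.

Besides the shell and the picture viewer there is one more tool, called as name(argument=value, ...), one argument or row to a line, values as JSON. move_arm: Moves the arm, as the interface text tells. Shift numbers are shares of 120 mm and turn numbers shares of pi/4 rad, none past 1 either way. Its arguments: {"type":"object","properties":{"motion":{"type":"array","items":{"type":"array","items":{"type":"number","minimum":-1,"maximum":1}}},"squeeze":{"type":"number"}},"required":["motion"]}

```bash
mkdir -p pics; python3 - <<'E'
from cell import *
import cv2, numpy as np
s=state()
for k in s: print(k, np.round(s[k],4))
for n in ("scene","top","wrist"):
    c=calibration(n); print(n); print(np.round(c["camera_matrix"],2)); print(np.round(c["distortion"],4)); print(np.round(c["pose"],4))
    cv2.imwrite(f"pics/{n}0.png",camera(n)[:,:,::-1])
E
```

```text
time_s 0.0
joints [ 1.2408  0.3339  0.0399  1.4663 -0.0134  1.3433 -0.0585]
dq [-0.0004  0.0008 -0.0008  0.0008 -0.0006  0.0016  0.0008]
effort [ 2.00000e-04 -6.56354e+01  1.33530e+00 -4.03799e+01 -5.96000e-02
  4.46000e-02  2.00000e-04]
position [ 0.1485 -0.6323  0.2216]
orientation [-0.2436  2.101  -2.0976]
force [ 0.2403 -0.3459  0.4224]
wrist_torque [-0.006  -0.0616 -0.0089]
width 0.0873
scene
[[520.72   0.   325.07]
 [  0.   520.72 199.73]
 [  0.     0.     1.  ]]
[-0.0127  0.      0.      0.      0.    ]
[[-0.4208  0.8571 -0.2972  0.9577]
 [ 0.9071  0.3997 -0.1316  0.1359]
 [ 0.006  -0.325  -0.9457  1.3583]
 [ 0.      0.      0.      1.    ]]
top
[[372.52   0.   320.31]
 [  0.   372.52 204.8 ]
 [  0.     0.     1.  ]]
[-0.0847  0.      0.      0.      0.    ]
[[-0.018  -0.9988  0.046   0.5137]
 [-0.9998  0.0177 -0.0073 -0.0356]
 [ 0.0065 -0.0462 -0.9989  1.1795]
 [ 0.      0.      0.      1.    ]]
wrist
[[350.73   0.   318.13]
 [  0.   350.73 200.59]
 [  0.     0.     1.  ]]
[-0.0194  0.      0.      0.      0.    ]
[[ 2.300e-01 -9.415e-01 -2.465e-01  2.159e-01]
 [-9.732e-01 -2.226e-01 -5.750e-02 -6.176e-01]
 [-7.000e-04  2.531e-01 -9.674e-01  3.844e-01]
 [ 0.000e+00  0.000e+00  0.000e+00  1.000e+00]]
```

View pics/scene0.png

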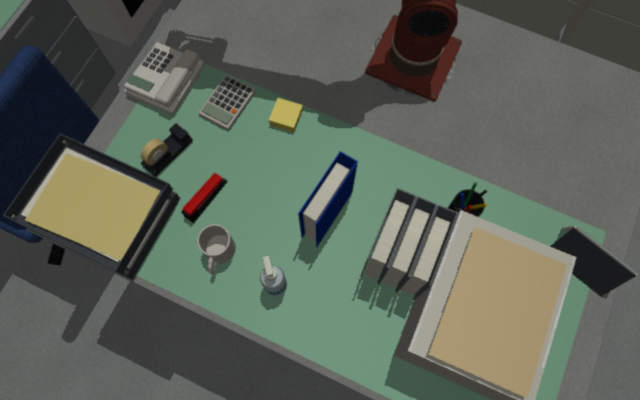

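View pics/top0.png

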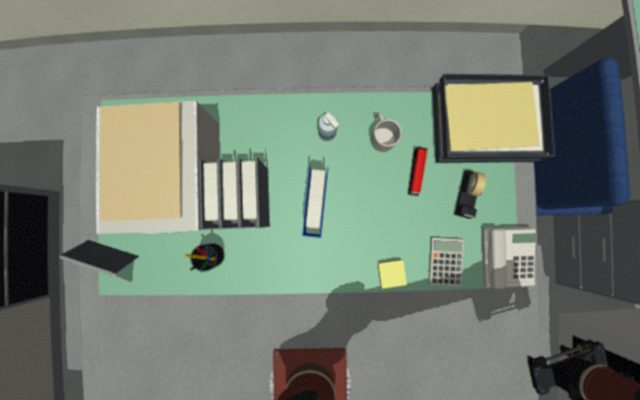

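View pics/wrist0.png

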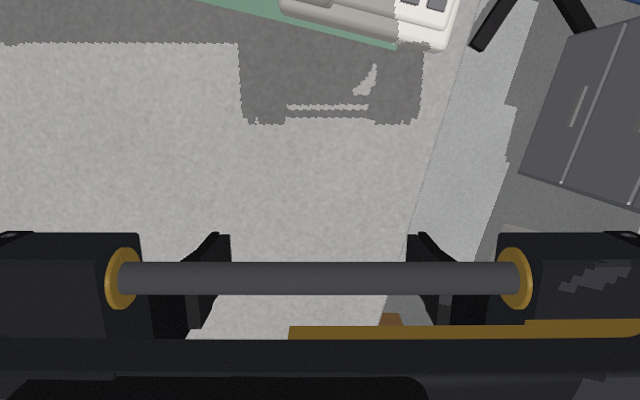

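```bash
cat > h.py <<'E'
from cell import *
import cv2, numpy as np
from scipy.spatial.transform import Rotation as Rn
def ray(n,uv,z,c=None):
    c=c or calibration(n); K=np.array(c["camera_matrix"]);D=np.array(c["distortion"]);T=np.array(c["pose"])
    p=cv2.undistortPoints(np.array(uv,float).reshape(-1,1,2),K,D).reshape(-1,2)
    d=np.c_[p,np.ones(len(p))]@T[:3,:3].T; o=T[:3,3]
    return o+d*((z-o[2])/d[:,2])[:,None]
def proj(n,P,c=None):
    c=c or calibration(n); T=np.linalg.inv(np.array(c["pose"]))
    return cv2.projectPoints(np.array(P,float).reshape(-1,1,3),cv2.Rodrigues(T[:3,:3])[0],T[:3,3],np.array(c["camera_matrix"]),np.array(c["distortion"]))[0].reshape(-1,2)
def show(s=None):
    s=s or state(); R=Rn.from_rotvec(s["orientation"]).as_matrix()
    print("t",round(s["time_s"],2),"pos",np.round(s["position"],4),"w",round(s["width"],4),"F",np.round(s["force"],1)); print("q",np.round(s["joints"],3)); print("cols x,y,z:");print(np.round(R,3))
E
python3 - <<'E'
from h import *
show()
im=cv2.imread("pics/top0.png"); sc=cv2.imread("pics/scene0.png")
cv2.imwrite("pics/topc.png",cv2.resize(im[140:250,190:345],None,fx=5,fy=5,interpolation=cv2.INTER_NEAREST))
cv2.imwrite("pics/scenec.png",cv2.resize(sc[140:310,290:460],None,fx=3.5,fy=3.5,interpolation=cv2.INTER_NEAREST))
print(ray("top",[[98,294],[515,294]],0),ray("top",[[415,170],[392,270],[445,260],[330,125]],0.03))
E
```

```text
t 0.15 pos [ 0.1486 -0.6324  0.2219] w 0.0872 F [-0.1  0.   0.3]
q [ 1.241  0.334  0.04   1.466 -0.013  1.343 -0.059]
cols x,y,z:
[[-0.973 -0.     0.229]
 [-0.229  0.001 -0.973]
 [ 0.    -1.    -0.001]]
[[ 0.29120079  0.68208503  0.        ]
 [ 0.26745371 -0.66989681  0.        ]] [[ 0.6703131  -0.3420331   0.03      ]
 [ 0.36133236 -0.26153544  0.03      ]
 [ 0.38789188 -0.42868585  0.03      ]
 [ 0.81634266 -0.07884764  0.03      ]]
```

View pics/topc.png

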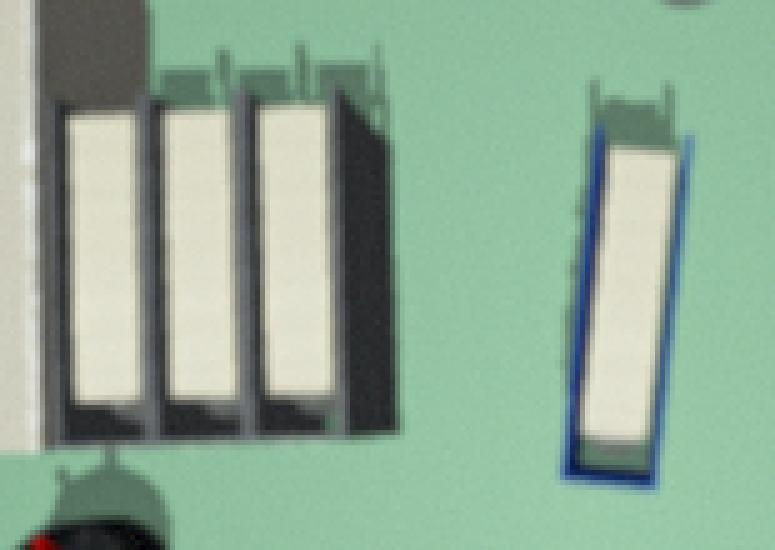

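View pics/scenec.png

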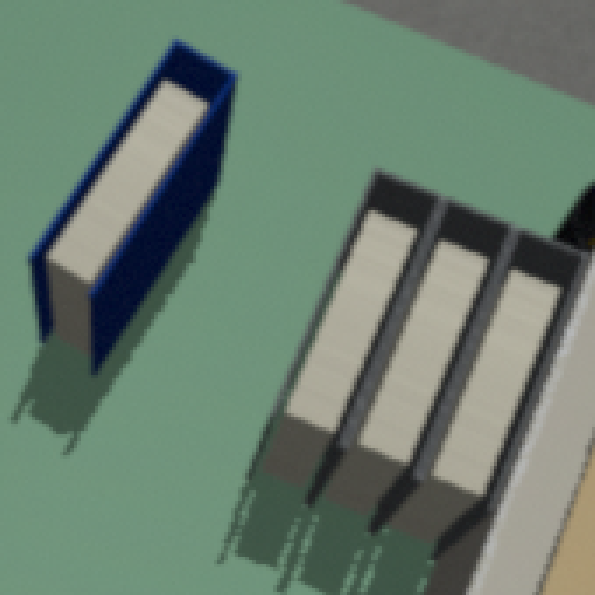

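```bash
python3 - <<'E'
from h import *
def tc(l): return [[190+x/5-.4,140+y/5-.4] for x,y in l]
def sc(l): return [[290+x/3.5-.35,140+y/3.5-.35] for x,y in l]
b=ray("top",tc([(563,480),(657,487),(692,137),(600,127)]),.22); print("blue top cam FL FR BR BL\n",b.round(4))
g=ray("top",tc([(345,437),(338,90),(252,438),(160,440),(60,443)]),.22); print("grey row3 FR BR, fronts\n",g.round(4))
# scene : blue corners spine right (178,40) spine left (237,73) back-right (30,260) back-left(93,292)
b2=ray("scene",sc([(237,73),(178,40),(32,260),(93,292)]),.22); print("blue scene\n",b2.round(4))
g2=ray("scene",sc([(377,170),(285,415),(443,197),(513,225)]),.22); print("grey scene\n",g2.round(4))
for q in (b,b2):
    print("width",np.linalg.norm(q[0]-q[1]),"depth",np.linalg.norm(q[1]-q[2]),np.linalg.norm(q[0]-q[3]),"c",q.mean(0),"yaw",[np.arctan2(*(q[j]-q[i])[[1,0]]) for i,j in((1,2),(0,3))])
print("row yaw",np.arctan2(*(g[1]-g[0])[[1,0]]),"depth",np.linalg.norm(g[1]-g[0]),np.arctan2(*(g[-1]-g[0])[[0,1]]))
E
```

```text
blue top cam FL FR BR BL
 [[ 0.4795  0.0054  0.22  ]
 [ 0.475  -0.0429  0.22  ]
 [ 0.6556 -0.0643  0.22  ]
 [ 0.6617 -0.0167  0.22  ]]
grey row3 FR BR, fronts
 [[0.5035 0.1174 0.22  ]
 [0.6837 0.1193 0.22  ]
 [0.5037 0.1655 0.22  ]
 [0.5035 0.2134 0.22  ]
 [0.5027 0.2658 0.22  ]]
blue scene
 [[ 0.4782  0.0055  0.22  ]
 [ 0.4729 -0.0409  0.22  ]
 [ 0.6566 -0.0626  0.22  ]
 [ 0.6595 -0.0172  0.22  ]]
grey scene
 [[0.503  0.1183 0.22  ]
 [0.6816 0.1283 0.22  ]
 [0.5021 0.1652 0.22  ]
 [0.5008 0.2144 0.22  ]]
width 0.04844743692211698 depth 0.18188679291280865 0.18353484313592777 c [ 0.56795985 -0.02961895  0.22      ] yaw [np.float64(-0.11811028734418079), np.float64(-0.12046295099498613)]
width 0.04665361198638843 depth 0.1849880231741402 0.18264235150663286 c [ 0.56681157 -0.02878564  0.22      ] yaw [np.float64(-0.11792046891351902), np.float64(-0.12440917322789218)]
row yaw 0.010850828585433243 depth 0.18019713488448413 -0.0052613507016063266
```

move_arm(
  motion=[
    [1,0.25,-0.25,-0.9,0],
    [1,0.25,-0.25,-0.9,0],
    [1,0.25,-0.25,-0.9,0],
  ],
)

```text
time_s: 0.52
position: [0.0927, -0.5326, 0.2536]
orientation: [-0.241, 2.1, -2.101]
force: [-0.3, -0.6, -0.3]
width: 0.0869
```

move_arm(
  motion=[
    [1,0.25,0,-0.9,0],
    [1,0.25,0,-0.9,0],
    [1,0.25,0,-0.9,0],
  ],
)

```text
time_s: 0.9
position: [0.0376, -0.4325, 0.2537]
orientation: [-0.239, 2.1, -2.103]
force: [0.4, -0.8, -0.2]
width: 0.0871
```

```bash
python3 -c "
from h import *
show()"
```

```text
t 0.9 pos [ 0.0376 -0.4325  0.2537] w 0.0871 F [ 0.4 -0.8 -0.2]
q [ 1.311 -0.13   0.064  1.909  0.009  1.361  0.028]
cols x,y,z:
[[-0.974  0.     0.225]
 [-0.225 -0.001 -0.974]
 [ 0.    -1.     0.001]]
```

move_arm(
  motion=[
    [1,0.15,0,-1,0],
    [1,0.15,0,-1,0],
    [1,0.15,0,-1,0],
    [1,0.15,0,-1,0],
  ],
)

```text
time_s: 1.4
position: [-0.007, -0.3202, 0.2538]
orientation: [-0.238, 2.101, -2.104]
force: [-0.1, -0.4, 0.1]
width: 0.087
```

```bash
python3 -c "
from h import *
show()"
```

```text
t 1.4 pos [-0.007  -0.3202  0.2538] w 0.087 F [-0.1 -0.4  0.1]
q [ 1.583 -0.377 -0.095  2.097 -0.035  1.419  0.154]
cols x,y,z:
[[-0.975 -0.     0.224]
 [-0.224 -0.001 -0.975]
 [ 0.    -1.     0.001]]
```

move_arm(
  motion=[
    [1,0,0,-0.5,0],
    [1,0,0,-0.5,0],
    [1,0,0,-0.5,0],
  ],
)

```text
time_s: 1.78
position: [-0.0206, -0.3011, 0.2422]
orientation: [-0.214, 2.154, -2.069]
force: [-0.9, -0.2, 1.5]
width: 0.087
```

```bash
python3 -c "
from h import *
show()"
```

```text
t 1.77 pos [-0.0206 -0.3011  0.2422] w 0.087 F [-0.9 -0.2  1.5]
q [ 1.809 -0.378 -0.232  2.116 -0.084  1.435  0.242]
cols x,y,z:
[[-0.979 -0.001  0.204]
 [-0.204  0.04  -0.978]
 [-0.007 -0.999 -0.04 ]]
```

move_arm(
  motion=[
    [1,0,0,0.3,-0.25],
    [1,0,0,0.3,-0.5],
    [1,0,0,0.3,-0.75],
    [1,0,0,0.3,-1],
    [1,0,0,0.3,-1],
  ],
)

```text
time_s: 2.4
position: [-0.0125, -0.3371, 0.2408]
orientation: [-0.858, 1.649, -1.583]
force: [-0.1, 1.2, 0.3]
width: 0.087
```

move_arm(
  motion=[
    [1,0,0,0,-0.25],
    [1,0,0,0,-0.5],
    [1,0,0,0,-0.73],
    [1,0,0,0,-0.73],
  ],
)

```text
time_s: 2.9
position: [-0.0121, -0.3376, 0.2408]
orientation: [-1.176, 1.234, -1.185]
force: [-0.1, -0.1, -0.1]
width: 0.0871
```

```bash
python3 -c "
from h import *
show()"
```

```text
t 2.9 pos [-0.0121 -0.3376  0.2408] w 0.0871 F [-0.1 -0.1 -0.1]
q [ 1.549 -0.297 -0.057  2.069 -0.019  1.409  1.492]
cols x,y,z:
[[-0.008 -0.     1.   ]
 [-0.999  0.04  -0.007]
 [-0.04  -0.999 -0.001]]
```

move_arm(
  motion=[
    [1,-1,0,0,0],
    [1,-1,0,0,0],
    [1,-1,0,0,0],
    [1,-1,0,0,0],
  ],
)

```text
time_s: 3.4
position: [0.0003, -0.2316, 0.1932]
orientation: [-1.116, 1.381, -1.039]
force: [5.0, -0.9, -0.3]
width: 0.0873
```

```bash
python3 -c "
from h import *
show()"
```

```text
t 3.4 pos [ 0.0003 -0.2316  0.1932] w 0.0873 F [ 5.  -0.9 -0.3]
q [ 1.824 -0.38  -0.387  2.223 -0.071  1.477  1.463]
cols x,y,z:
[[-0.036 -0.088  0.995]
 [-0.981  0.194 -0.018]
 [-0.191 -0.977 -0.093]]
```

move_arm(
  motion=[
    [1,0.8,0,0,0],
    [1,0.8,0,0,0],
    [1,0.8,0,0,0],
  ],
)

```text
time_s: 3.78
position: [-0.0028, -0.3273, 0.1742]
orientation: [-1.112, 1.385, -1.043]
force: [-0.2, 0.5, 0.6]
width: 0.0872
```

```bash
python3 -c "
from h import *
show()
cv2.imwrite('pics/s1.png',camera('scene')[:,:,::-1]);cv2.imwrite('pics/t1.png',camera('top')[:,:,::-1])"
```

```text
t 3.77 pos [-0.0028 -0.3273  0.1742] w 0.0872 F [-0.2  0.5  0.6]
q [ 1.856 -0.126 -0.43   2.082  0.007  1.381  1.399]
cols x,y,z:
[[-0.041 -0.087  0.995]
 [-0.981  0.195 -0.024]
 [-0.192 -0.977 -0.093]]
```

View pics/t1.png

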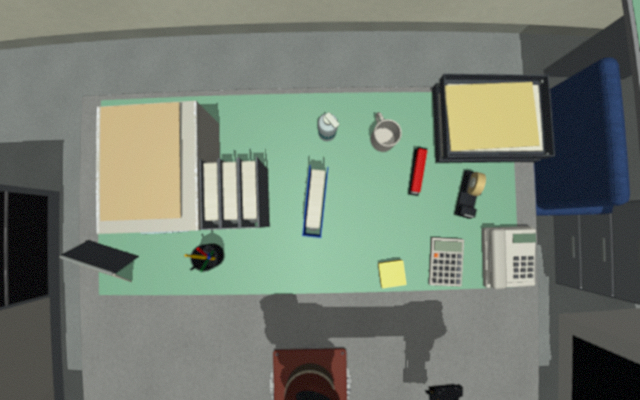

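move_arm(
  motion=[
    [1,-0.6,-0.8,-0.5,0],
    [1,-0.6,-0.8,-0.5,0],
    [1,-0.6,-0.8,-0.5,0],
    [1,-0.6,-0.8,-0.5,0],
  ],
)

```text
time_s: 4.38
position: [-0.0511, -0.2723, 0.288]
orientation: [-1.114, 1.386, -1.044]
force: [0.2, -0.6, -0.4]
width: 0.0872
```

```bash
python3 -c "
from h import *
show()"
```

```text
t 4.38 pos [-0.0511 -0.2723  0.288 ] w 0.0872 F [ 0.2 -0.6 -0.4]
q [ 1.915e+00 -3.280e-01 -3.160e-01  2.002e+00 -2.000e-03  1.642e+00
  1.591e+00]
cols x,y,z:
[[-0.042 -0.088  0.995]
 [-0.981  0.193 -0.024]
 [-0.19  -0.977 -0.094]]
```

move_arm(
  motion=[
    [1,-0.6,-0.9,-0.1,0],
    [1,-0.6,-0.9,-0.1,0],
    [1,-0.6,-0.9,-0.1,0],
    [1,-0.6,-0.9,-0.1,0],
  ],
)

```text
time_s: 4.88
position: [-0.0497, -0.239, 0.4021]
orientation: [-1.091, 1.398, -1.019]
force: [0.7, 0.3, -1.8]
width: 0.0872
```

```bash
python3 -c "
from h import *
show()"
```

```text
t 4.88 pos [-0.0497 -0.239   0.4021] w 0.0872 F [ 0.7  0.3 -1.8]
q [ 1.975 -0.379 -0.322  1.811 -0.004  1.907  1.654]
cols x,y,z:
[[-0.042 -0.088  0.995]
 [-0.974  0.224 -0.022]
 [-0.221 -0.971 -0.095]]
```

move_arm(
  motion=[
    [1,0.45,0.75,0.1,0],
    [1,0.45,0.75,0.1,0],
    [1,0.9,1,0.1,0],
    [1,0.9,1,0.1,0],
  ],
)

```text
time_s: 5.38
position: [-0.0531, -0.3166, 0.2555]
orientation: [-1.082, 1.401, -1.014]
force: [0.7, 0.8, 0.0]
width: 0.0869
```

move_arm(
  motion=[
    [1,-0.3,0.6,0,0],
    [1,-0.7,0.6,0,0],
    [1,-1,0.6,0,0],
    [1,-1,0.6,0,0],
  ],
)

```text
time_s: 5.88
position: [-0.0484, -0.202, 0.1992]
orientation: [-1.062, 1.394, -0.971]
force: [0.6, -0.5, 0.7]
width: 0.0872
```

```bash
python3 -c "
from h import *
show()"
```

```text
t 5.88 pos [-0.0484 -0.202   0.1992] w 0.0872 F [ 0.6 -0.5  0.7]
q [ 1.841 -0.381 -0.274  2.234 -0.01   1.546  1.592]
cols x,y,z:
[[-0.02  -0.083  0.996]
 [-0.963  0.268  0.003]
 [-0.268 -0.96  -0.086]]
```

```bash
cat >> h.py <<'E'
def go(target,s=None):
    s=s or state(); R=Rn.from_rotvec(s["orientation"]).as_matrix()
    d=np.array(target)-s["position"]; print("shares for",target,":",np.round(R.T@d/0.12,2))
E
python3 -c "
from h import *
go([-.05,-.28,.30]); go([0.05,-.32,.28])"
```

```text
shares for [-0.05, -0.28, 0.3] : [ 0.4  -0.98 -0.09]
shares for [0.05, -0.32, 0.28] : [ 0.75 -0.98  0.76]
```

move_arm(
  motion=[
    [1,0.4,-0.5,0.4,0],
    [1,0.75,-0.98,0.76,0],
    [1,0.75,-0.98,0.76,0],
    [1,0.75,-0.98,0.76,0],
  ],
)

```text
time_s: 6.38
position: [0.0521, -0.3213, 0.2806]
orientation: [-1.063, 1.391, -0.97]
force: [-0.4, -0.1, -0.0]
width: 0.0871
```

move_arm(
  motion=[
    [1,-0.1,-0.36,0.47,0],
    [1,-0.2,-0.72,0.94,0],
    [1,-0.2,-0.72,0.94,0],
  ],
)

```text
time_s: 6.75
position: [0.1741, -0.3195, 0.3613]
orientation: [-1.065, 1.39, -0.969]
force: [-0.7, -0.2, -0.2]
width: 0.0874
```

move_arm(
  motion=[
    [1,-0.28,-0.09,0.45,0],
    [1,-0.57,-0.18,0.9,0],
    [1,-0.57,-0.18,0.9,0],
  ],
)

```text
time_s: 7.12
position: [0.2867, -0.2554, 0.3913]
orientation: [-1.068, 1.386, -0.965]
force: [-0.3, -1.3, 0.1]
width: 0.0871
```

move_arm(
  motion=[
    [1,-0.45,0.09,0.37,0],
    [1,-0.9,0.18,0.75,0],
    [1,-0.9,0.18,0.75,0],
  ],
)

```text
time_s: 7.5
position: [0.3759, -0.1414, 0.3908]
orientation: [-1.072, 1.386, -0.963]
force: [0.3, -0.4, -0.1]
width: 0.0867
```

```bash
python3 -c "
from h import *
show()"
```

```text
t 7.5 pos [ 0.3759 -0.1414  0.3908] w 0.0867 F [ 0.3 -0.4 -0.1]
q [ 1.431 -0.041 -0.941  1.568 -0.232  1.801  0.468]
cols x,y,z:
[[-0.008 -0.088  0.996]
 [-0.964  0.265  0.015]
 [-0.265 -0.96  -0.087]]
```

move_arm(
  motion=[
    [1,-0.48,0.13,0,0],
    [1,-0.96,0.27,0,0],
    [1,-0.96,0.27,0,0],
  ],
)

```text
time_s: 7.88
position: [0.3731, -0.0181, 0.3892]
orientation: [-1.078, 1.383, -0.962]
force: [-0.3, -0.9, -0.2]
width: 0.0872
```

move_arm(
  motion=[
    [1,-0.48,0.13,0,0],
    [1,-0.96,0.27,0,0],
    [1,-0.96,0.27,0,0],
  ],
)

```text
time_s: 8.25
position: [0.3698, 0.1042, 0.3873]
orientation: [-1.083, 1.38, -0.962]
force: [0.1, -1.4, -0.4]
width: 0.087
```

move_arm(
  motion=[
    [1,-0.48,0.13,0,0],
    [1,-0.96,0.27,0,0],
    [1,-0.96,0.27,0,0],
  ],
)

```text
time_s: 8.62
position: [0.3659, 0.2261, 0.3853]
orientation: [-1.087, 1.377, -0.959]
force: [-0.7, -1.4, -0.1]
width: 0.087
```

```bash
python3 -c "
from h import *
show()"
```

```text
t 8.62 pos [0.3659 0.2261 0.3853] w 0.087 F [-0.7 -1.4 -0.1]
q [ 1.058 -0.353 -1.099  1.67  -0.579  1.717 -0.048]
cols x,y,z:
[[ 0.003 -0.094  0.996]
 [-0.966  0.256  0.027]
 [-0.257 -0.962 -0.09 ]]
```

move_arm(
  motion=[
    [1,-0.48,0.13,-0.15,0],
    [1,-0.96,0.27,-0.3,0],
    [1,-0.96,0.27,-0.3,0],
  ],
)

```text
time_s: 9.0
position: [0.3252, 0.3467, 0.3863]
orientation: [-1.091, 1.374, -0.957]
force: [-1.0, -0.8, -0.5]
width: 0.0867
```

move_arm(
  motion=[
    [1,-0.48,0.13,-0.25,0],
    [1,-0.96,0.27,-0.5,0],
    [1,-0.96,0.27,-0.5,0],
  ],
)

```text
time_s: 9.38
position: [0.2549, 0.4547, 0.3909]
orientation: [-1.077, 1.374, -0.957]
force: [0.9, -0.2, 0.1]
width: 0.0872
```

move_arm(
  motion=[
    [1,-0.48,0.13,-0.25,0],
    [1,-0.96,0.27,-0.5,0],
    [1,-0.96,0.27,-0.5,0],
  ],
)

```text
time_s: 9.75
position: [0.1705, 0.5276, 0.3969]
orientation: [-1.028, 1.376, -0.94]
force: [0.2, 0.1, -0.6]
width: 0.0869
```

```bash
python3 -c "
from h import *
show()"
```

```text
t 9.75 pos [0.1705 0.5276 0.3969] w 0.0869 F [ 0.2  0.1 -0.6]
q [ 0.511 -0.381 -1.303  1.584 -0.628  1.479 -0.793]
cols x,y,z:
[[ 0.002 -0.064  0.998]
 [-0.953  0.303  0.022]
 [-0.303 -0.951 -0.06 ]]
```

move_arm(
  motion=[
    [1,-0.5,0.2,-0.2,0],
    [1,-1,0.3,-0.4,0],
    [1,-1,0.3,-0.4,0],
  ],
)

```text
time_s: 10.12
position: [0.1036, 0.5726, 0.4044]
orientation: [-0.975, 1.386, -0.913]
force: [0.4, 0.4, 0.2]
width: 0.0871
```

move_arm(
  motion=[
    [1,-0.5,0.2,-0.2,0],
    [1,-1,0.3,-0.4,0],
    [1,-1,0.3,-0.4,0],
  ],
)

```text
time_s: 10.5
position: [0.0477, 0.6033, 0.4169]
orientation: [-0.927, 1.401, -0.88]
force: [0.5, -0.3, -0.2]
width: 0.0872
```

```bash
python3 -c "
from h import *
show()"
```

```text
t 10.5 pos [0.0477 0.6033 0.4169] w 0.0872 F [ 0.5 -0.3 -0.2]
q [ 0.212 -0.38  -1.303  1.57  -0.588  1.318 -1.089]
cols x,y,z:
[[-0.005 -0.037  0.999]
 [-0.916  0.401  0.011]
 [-0.401 -0.915 -0.036]]
```

move_arm(
  motion=[
    [1,-0.5,0.2,-0.2,0],
    [1,-1,0.3,-0.4,0],
    [1,-1,0.3,-0.4,0],
  ],
)

```text
time_s: 10.88
position: [0.0006, 0.6255, 0.4341]
orientation: [-0.883, 1.418, -0.841]
force: [0.3, -0.4, 0.3]
width: 0.0869
```

move_arm(
  motion=[
    [1,-0.5,0.2,-0.2,0],
    [1,-1,0.3,-0.4,0],
    [1,-1,0.3,-0.4,0],
  ],
)

```text
time_s: 11.25
position: [-0.0384, 0.6424, 0.4554]
orientation: [-0.844, 1.436, -0.8]
force: [-0.1, 0.0, -0.0]
width: 0.0868
```

```bash
python3 -c "
from h import *
show()"
```

```text
t 11.25 pos [-0.0384  0.6424  0.4554] w 0.0868 F [-0.1  0.  -0. ]
q [ 0.043 -0.38  -1.303  1.525 -0.551  1.223 -1.275]
cols x,y,z:
[[-0.008 -0.036  0.999]
 [-0.868  0.496  0.011]
 [-0.496 -0.868 -0.035]]
```

move_arm(
  motion=[
    [1,0.17,-0.05,0.49,0],
    [1,0.34,-0.1,0.98,0],
    [1,0.34,-0.1,0.98,0],
  ],
)

```text
time_s: 11.62
position: [0.087, 0.5997, 0.4404]
orientation: [-0.841, 1.444, -0.807]
force: [-1.5, 1.1, 0.2]
width: 0.0869
```

move_arm(
  motion=[
    [1,0.29,-0.09,0.49,0],
    [1,0.58,-0.18,0.98,0],
    [1,0.58,-0.18,0.98,0],
  ],
)

```text
time_s: 12.0
position: [0.2084, 0.5259, 0.4193]
orientation: [-0.839, 1.448, -0.812]
force: [0.2, 0.1, -0.3]
width: 0.0872
```

move_arm(
  motion=[
    [1,0.44,-0.17,0.4,0],
    [1,0.88,-0.35,0.8,0],
    [1,0.88,-0.35,0.8,0],
  ],
)

```text
time_s: 12.38
position: [0.306, 0.4097, 0.3992]
orientation: [-0.837, 1.452, -0.815]
force: [0.2, -0.3, 0.3]
width: 0.0873
```

```bash
python3 -c "
from h import *
show()"
```

```text
t 12.38 pos [0.306  0.4097 0.3992] w 0.0873 F [ 0.2 -0.3  0.3]
q [ 0.008 -0.252 -0.58   1.782 -0.602  1.336 -0.522]
cols x,y,z:
[[-0.029 -0.032  0.999]
 [-0.87   0.494 -0.009]
 [-0.493 -0.869 -0.042]]
```

move_arm(
  motion=[
    [1,0.4,-0.25,0.4,0],
    [1,0.85,-0.5,0.8,0],
    [1,0.85,-0.5,0.8,0],
  ],
)

```text
time_s: 12.75
position: [0.4032, 0.287, 0.3966]
orientation: [-0.835, 1.455, -0.818]
force: [-0.3, 1.5, 1.1]
width: 0.0873
```

move_arm(
  motion=[
    [1,0.43,-0.25,0,0],
    [1,0.87,-0.5,0,0],
    [1,0.87,-0.5,0,0],
  ],
)

```text
time_s: 13.12
position: [0.4029, 0.1617, 0.3973]
orientation: [-0.83, 1.46, -0.824]
force: [-0.2, 0.9, -0.3]
width: 0.0867
```

move_arm(
  motion=[
    [1,0.43,-0.25,0,0],
    [1,0.87,-0.5,0,0],
    [1,0.87,-0.5,0,0],
  ],
)

```text
time_s: 13.5
position: [0.4007, 0.0373, 0.3979]
orientation: [-0.826, 1.465, -0.829]
force: [0.3, 1.7, -0.4]
width: 0.0872
```

move_arm(
  motion=[
    [1,0.43,-0.25,0,0],
    [1,0.87,-0.5,0,0],
    [1,0.87,-0.5,0,0],
  ],
)

```text
time_s: 13.88
position: [0.3975, -0.0864, 0.3982]
orientation: [-0.824, 1.469, -0.833]
force: [0.0, 1.5, 0.6]
width: 0.0871
```

```bash
python3 -c "
from h import *
show()"
```

```text
t 13.88 pos [ 0.3975 -0.0864  0.3982] w 0.0871 F [0.  1.5 0.6]
q [ 0.4   -0.04   0.091  1.635 -0.447  1.806  0.396]
cols x,y,z:
[[-0.053 -0.024  0.998]
 [-0.869  0.493 -0.034]
 [-0.492 -0.869 -0.047]]
```

move_arm(
  motion=[
    [1,0.38,0,0.33,-0.03],
    [1,0.77,-0.01,0.65,-0.05],
    [1,0.77,-0.01,0.65,-0.05],
  ],
)

```text
time_s: 14.25
position: [0.472, -0.1702, 0.3459]
orientation: [-0.837, 1.441, -0.808]
force: [-0.1, 0.8, -0.0]
width: 0.0868
```

move_arm(
  motion=[
    [1,0.17,0.32,0.35,0],
    [1,0.33,0.64,0.7,0],
    [1,0.33,0.64,0.7,0],
  ],
)

```text
time_s: 14.62
position: [0.5539, -0.162, 0.2529]
orientation: [-0.839, 1.445, -0.799]
force: [-0.9, 0.6, -0.1]
width: 0.087
```

move_arm(
  motion=[
    [1,0.24,0.43,0.07,0],
    [1,0.49,0.87,0.13,0],
    [1,0.49,0.87,0.13,0],
  ],
)

```text
time_s: 15.0
position: [0.5627, -0.1583, 0.1306]
orientation: [-0.84, 1.45, -0.793]
force: [-0.6, -0.2, 0.9]
width: 0.0871
```

```bash
python3 -c "
from h import *
show()
go([.56,-.15,.05])
cv2.imwrite('pics/s2.png',camera('scene')[:,:,::-1]);cv2.imwrite('pics/t2.png',camera('top')[:,:,::-1])"
```

```text
t 15.0 pos [ 0.5627 -0.1583  0.1306] w 0.0871 F [-0.6 -0.2  0.9]
q [ 0.397  0.482  0.101  1.563 -0.489  1.43   0.64 ]
cols x,y,z:
[[-0.017 -0.043  0.999]
 [-0.864  0.503  0.007]
 [-0.503 -0.863 -0.045]]
shares for [0.56, -0.15, 0.05] : [0.28 0.62 0.01]
```

View pics/s2.png

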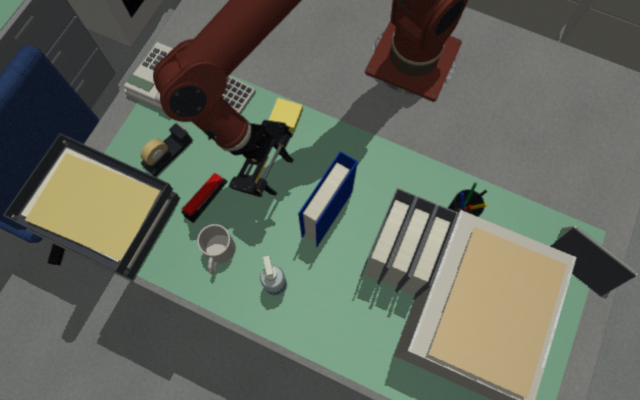

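View pics/t2.png

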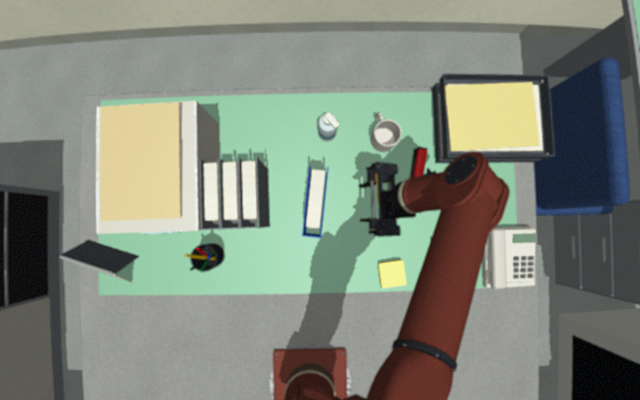

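move_arm(
  motion=[
    [1,0.14,0.31,0,0],
    [1,0.28,0.62,0,0],
    [1,0.28,0.62,0,0],
  ],
)

```text
time_s: 15.48
position: [0.5623, -0.1519, 0.0558]
orientation: [-0.838, 1.443, -0.799]
force: [-0.2, 0.8, 0.4]
width: 0.0872
```

```bash
python3 -c "
from h import *
show()
go([.562,-.10,.022])
cv2.imwrite('pics/s3.png',cv2.resize(camera('scene')[100:300,150:400,::-1],None,fx=3,fy=3))"
```

```text
t 15.47 pos [ 0.5623 -0.1519  0.0558] w 0.0872 F [-0.2  0.8  0.4]
q [ 0.398  0.549  0.088  1.63  -0.508  1.299  0.698]
cols x,y,z:
[[-0.014 -0.035  0.999]
 [-0.866  0.501  0.006]
 [-0.5   -0.865 -0.037]]
shares for [0.562, -0.1, 0.022] : [-0.23  0.46  0.01]
```

View pics/s3.png

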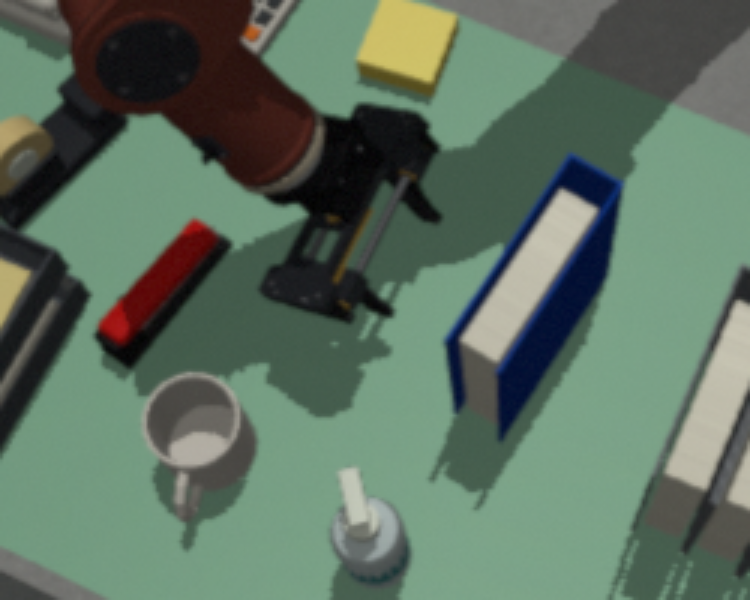

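move_arm(
  motion=[
    [1,-0.11,0.25,0.02,0],
    [1,-0.22,0.49,0.04,0],
    [1,-0.22,0.49,0.04,0],
  ],
)

```text
time_s: 15.9
position: [0.5681, -0.0983, 0.0222]
orientation: [-0.837, 1.437, -0.798]
force: [-0.6, -0.6, 0.5]
width: 0.0872
```

```bash
python3 -c "
from h import *
show()
go([.565,-.04,.018]); go([.57,-.02,.018])
cv2.imwrite('pics/s4.png',cv2.resize(camera('scene')[100:300,150:400,::-1],None,fx=3,fy=3))
cv2.imwrite('pics/t4.png',cv2.resize(camera('top')[140:260,190:440,::-1],None,fx=3.2,fy=3.2))"
```

```text
t 15.9 pos [ 0.5681 -0.0983  0.0222] w 0.0872 F [-0.6 -0.6  0.5]
q [ 0.344  0.555  0.056  1.702 -0.537  1.194  0.675]
cols x,y,z:
[[-0.009 -0.032  0.999]
 [-0.866  0.501  0.008]
 [-0.501 -0.865 -0.032]]
shares for [0.565, -0.04, 0.018] : [-0.4   0.27 -0.02]
shares for [0.57, -0.02, 0.018] : [-0.55  0.36  0.02]
```

View pics/t4.png

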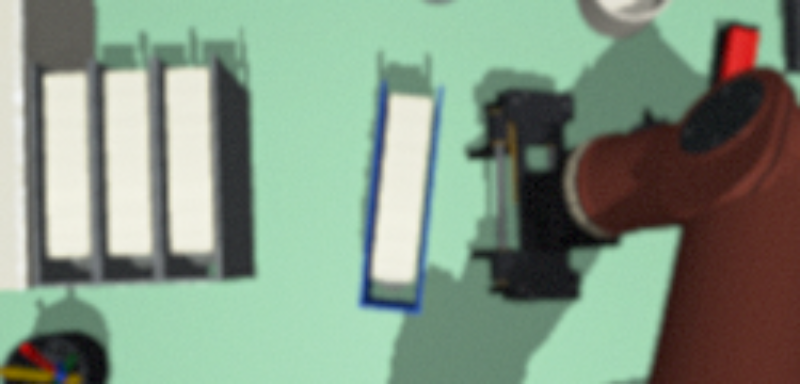

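move_arm(
  motion=[
    [1,-0.05,0.03,0,0],
    [1,-0.1,0.07,0,0],
    [1,-0.15,0.1,0,0],
    [1,-0.18,0.125,0,0],
    [1,-0.21,0.145,0,0],
    [1,-0.24,0.165,0,0],
    [1,-0.27,0.19,0,0],
    [1,-0.3,0.21,0,0],
    [1,-0.3,0.21,0,0],
  ],
)

```text
time_s: 17.12
position: [0.568, -0.0574, 0.0185]
orientation: [-0.836, 1.437, -0.803]
force: [0.7, -1.2, 0.6]
width: 0.0873
```

```bash
cat >> h.py <<'E'
def snap(k,c=True):
    t=camera('top')[:,:,::-1]; s=camera('scene')[:,:,::-1]
    cv2.imwrite(f'pics/T{k}.png',t);cv2.imwrite(f'pics/S{k}.png',s)
    cv2.imwrite(f'pics/t{k}c.png',cv2.resize(t[140:250,190:345],None,fx=5,fy=5,interpolation=cv2.INTER_CUBIC))
    cv2.imwrite(f'pics/s{k}c.png',cv2.resize(s[140:310,290:460],None,fx=3.5,fy=3.5,interpolation=cv2.INTER_CUBIC))
E
python3 -c "
from h import *
show()
snap(5)"
```

```text
t 17.12 pos [ 0.568  -0.0574  0.0185] w 0.0873 F [ 0.7 -1.2  0.6]
q [ 0.298  0.53   0.035  1.75  -0.553  1.143  0.633]
cols x,y,z:
[[-0.011 -0.03   0.999]
 [-0.867  0.499  0.006]
 [-0.499 -0.866 -0.031]]
```

View pics/t5c.png

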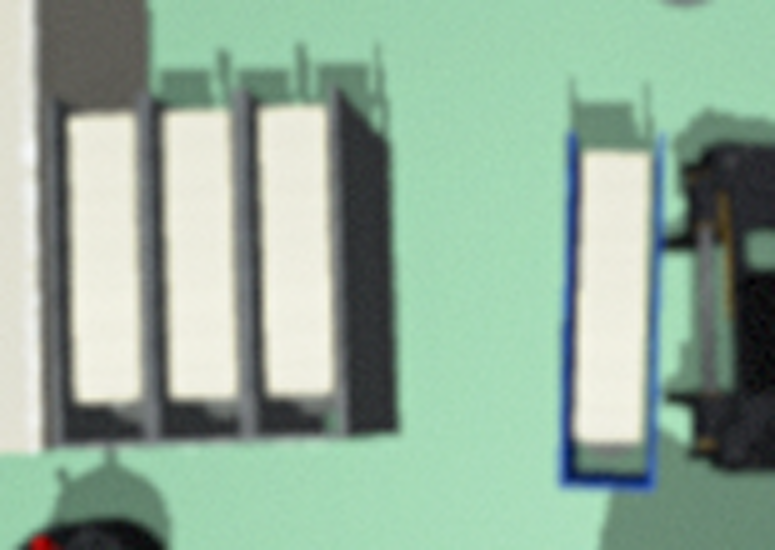

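View pics/s5c.png

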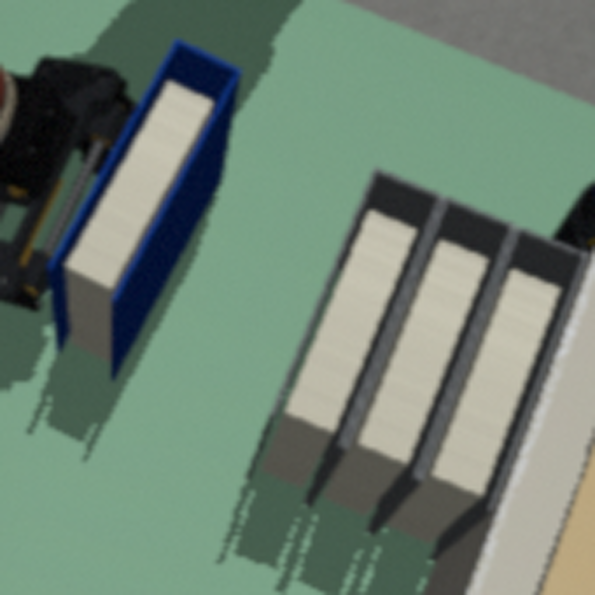

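```bash
cat >> h.py <<'E'
def tc(l): return [[190+x/5-.4,140+y/5-.4] for x,y in l]
def blue(l):
    b=ray("top",tc(l),.22); print(b.round(4)); print("c",b.mean(0).round(4),"front x",b[:2,0].mean().round(4),"yaw",[round(float(np.arctan2(*(b[j]-b[i])[[1,0]])),3) for i,j in((1,2),(0,3))])
E
python3 -c "
from h import *
blue([(561,486),(655,489),(662,136),(572,131)])"
```

```text
[[ 0.4764  0.0065  0.22  ]
 [ 0.474  -0.0418  0.22  ]
 [ 0.6564 -0.0488  0.22  ]
 [ 0.6599 -0.0021  0.22  ]]
c [ 0.5667 -0.0216  0.22  ] front x 0.4752 yaw [-0.038, -0.047]
```

move_arm(
  motion=[
    [1,-0.04,0.02,0,0],
    [1,-0.08,0.045,0.013,0],
    [1,-0.12,0.07,0.026,0],
    [1,-0.165,0.094,0.039,0],
    [1,-0.21,0.118,0.052,0],
    [1,-0.25,0.142,0.065,0],
    [1,-0.295,0.167,0.078,0],
    [1,-0.34,0.19,0.09,0],
    [1,-0.38,0.215,0.103,0],
  ],
)

```text
time_s: 18.35
position: [0.5798, -0.0045, 0.0184]
orientation: [-0.836, 1.437, -0.802]
force: [-0.8, -2.3, 0.7]
width: 0.0865
```

```bash
python3 -c "
from h import *
show()
snap(6)"
```

```text
t 18.35 pos [ 0.5798 -0.0045  0.0184] w 0.0865 F [-0.8 -2.3  0.7]
q [ 0.233  0.519  0.008  1.767 -0.57   1.098  0.565]
cols x,y,z:
[[-0.011 -0.031  0.999]
 [-0.867  0.499  0.006]
 [-0.499 -0.866 -0.032]]
```

View pics/t6c.png

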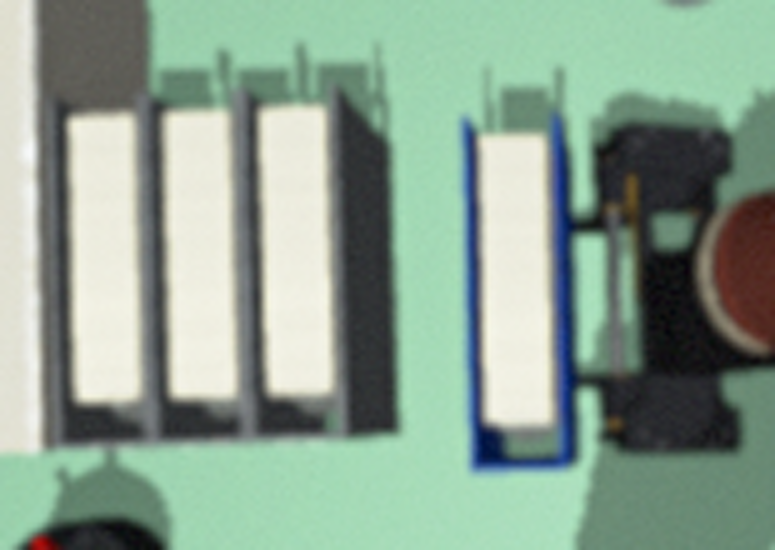

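View pics/s6c.png

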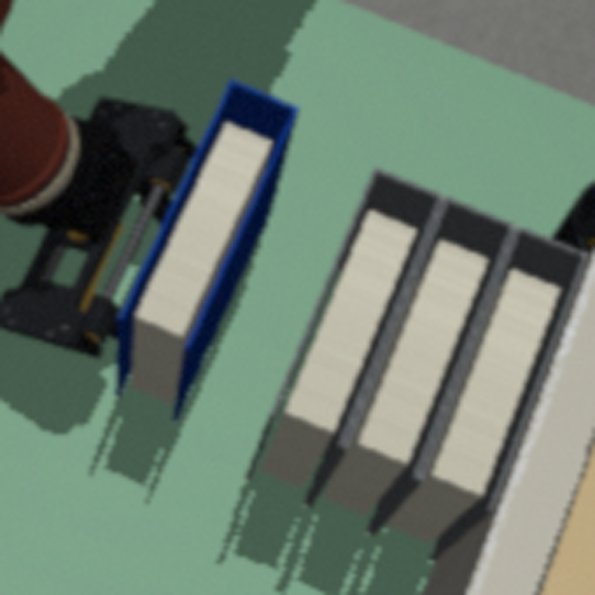

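```bash
python3 -c "
from h import *
blue([(473,468),(572,466),(558,116),(465,119)])
g=ray('top',tc([(345,437),(338,90)]),.22); print(g)"
```

```text
[[4.864e-01 5.160e-02 2.200e-01]
 [4.866e-01 6.000e-04 2.200e-01]
 [6.678e-01 5.000e-03 2.200e-01]
 [6.672e-01 5.330e-02 2.200e-01]]
c [0.577  0.0276 0.22  ] front x 0.4865 yaw [0.024, 0.01]
[[0.50347504 0.11735082 0.22      ]
 [0.68366157 0.11930607 0.22      ]]
```

move_arm(
  motion=[
    [1,-0.04,0.022,0.012,0],
    [1,-0.08,0.045,0.025,0],
    [1,-0.12,0.067,0.038,0],
    [1,-0.16,0.09,0.051,0],
    [1,-0.2,0.113,0.064,0],
    [1,-0.24,0.136,0.077,0],
    [1,-0.28,0.158,0.09,0],
    [1,-0.32,0.18,0.103,0],
    [1,-0.36,0.203,0.115,0],
    [1,-0.4,0.226,0.13,0],
    [1,-0.41,0.233,0.132,0],
  ],
)

```text
time_s: 19.82
position: [0.5956, 0.0534, 0.0184]
orientation: [-0.836, 1.436, -0.801]
force: [-0.9, -2.9, 1.0]
width: 0.0868
```

```bash
python3 -c "
from h import *
show()
snap(7)"
```

```text
t 19.82 pos [0.5956 0.0534 0.0184] w 0.0868 F [-0.9 -2.9  1. ]
q [ 0.159  0.52  -0.021  1.765 -0.587  1.054  0.486]
cols x,y,z:
[[-0.01  -0.031  0.999]
 [-0.866  0.5    0.007]
 [-0.499 -0.866 -0.031]]
```

View pics/t7c.png

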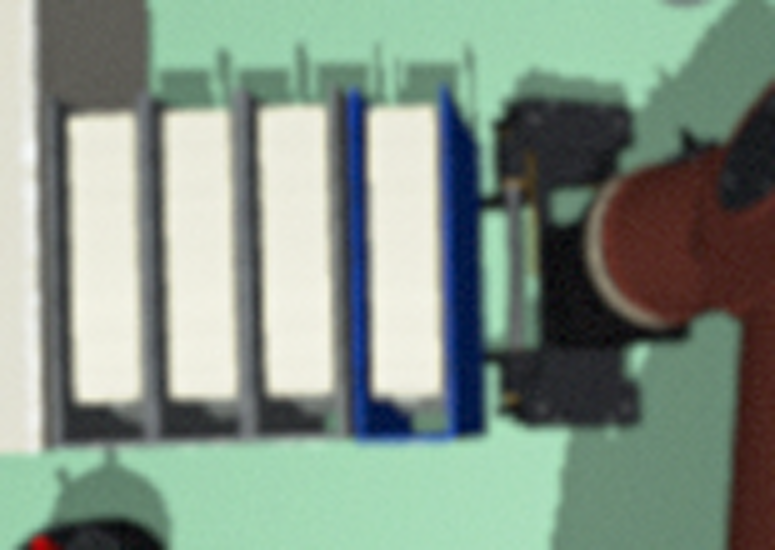

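View pics/s7c.png

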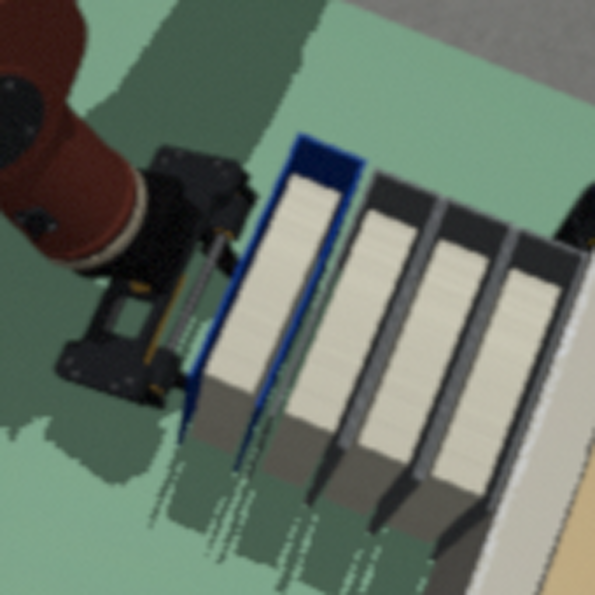

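move_arm(
  motion=[
    [1,-0.025,0.014,0.012,0],
    [1,-0.05,0.028,0.024,0],
    [1,-0.05,0.028,0.024,0],
  ],
)

```text
time_s: 20.3
position: [0.5985, 0.0602, 0.0185]
orientation: [-0.836, 1.436, -0.801]
force: [-1.3, -2.1, -0.0]
width: 0.0869
```

```bash
python3 -c "
from h import *
show()
snap(8)"
```

```text
t 20.3 pos [0.5985 0.0602 0.0185] w 0.0869 F [-1.3 -2.1 -0. ]
q [ 0.15   0.522 -0.024  1.761 -0.588  1.05   0.476]
cols x,y,z:
[[-0.009 -0.031  0.999]
 [-0.866  0.499  0.007]
 [-0.499 -0.866 -0.031]]
```

View pics/t8c.png

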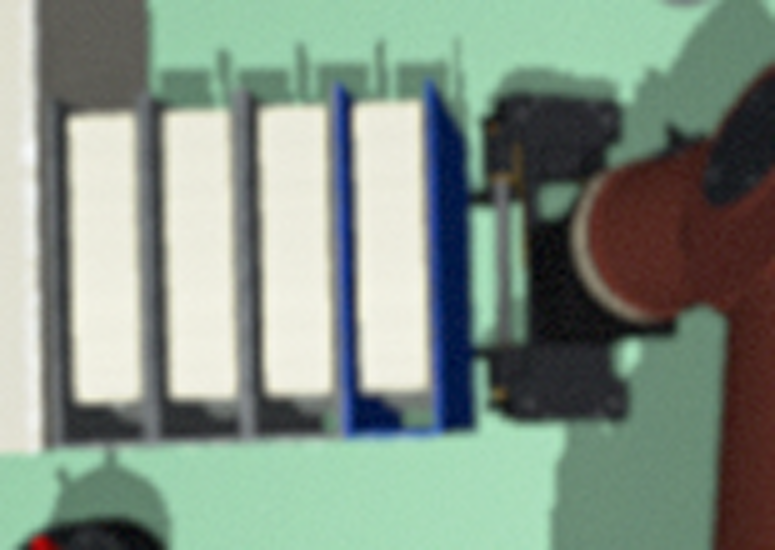

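View pics/s8c.png

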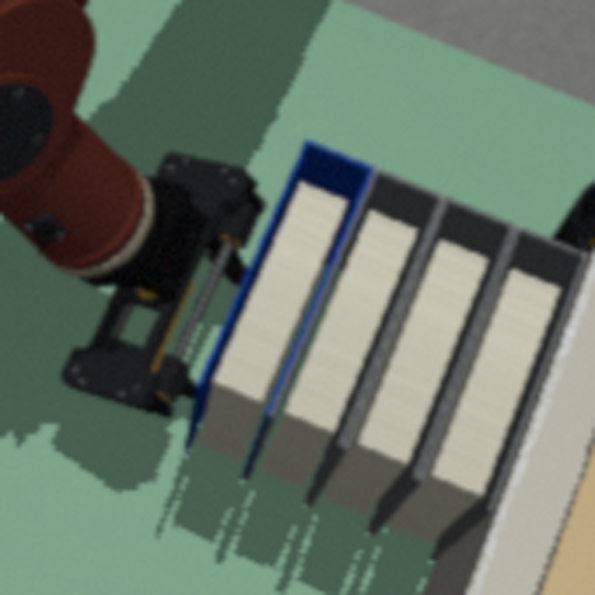

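move_arm(
  motion=[
    [1,-0.01,0.006,0,0],
    [1,-0.02,0.012,0,0],
    [1,-0.02,0.012,0,0],
  ],
)

```text
time_s: 20.78
position: [0.5986, 0.0614, 0.0184]
orientation: [-0.836, 1.436, -0.803]
force: [-1.6, -6.8, 2.2]
width: 0.0869
```

```bash
python3 -c "
from h import *
show()
snap(9)"
```

```text
t 20.77 pos [0.5986 0.0614 0.0184] w 0.0869 F [-1.6 -6.8  2.2]
q [ 0.148  0.521 -0.024  1.763 -0.588  1.047  0.473]
cols x,y,z:
[[-0.01  -0.03   1.   ]
 [-0.867  0.498  0.006]
 [-0.498 -0.866 -0.031]]
```

View pics/t9c.png

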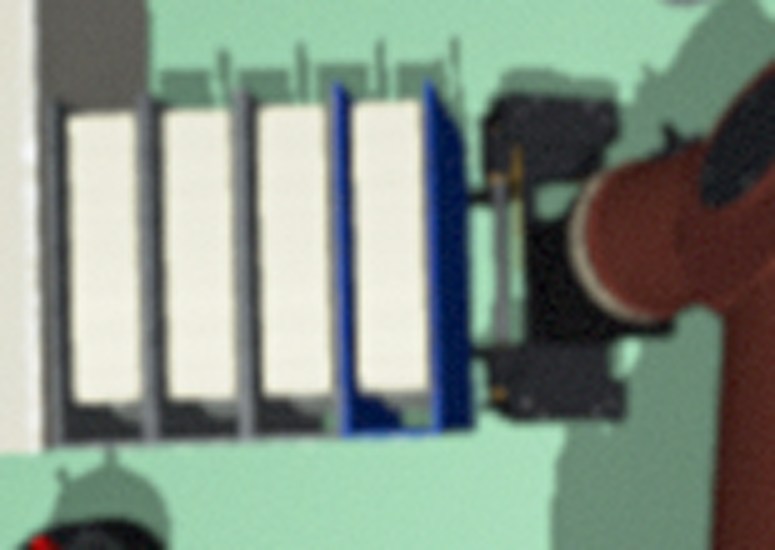

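View pics/s9c.png

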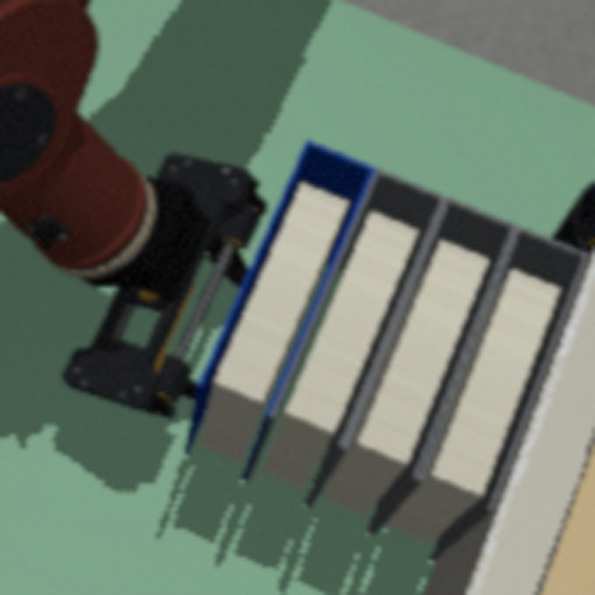

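move_arm(
  motion=[
    [1,0.04,-0.023,0,0],
    [1,0.12,-0.07,0,0],
    [1,0.3,-0.17,0,0],
    [1,0.6,-0.35,0,0],
    [1,0.8,-0.46,0,0],
    [1,0.8,-0.46,0,0],
  ],
)

```text
time_s: 21.62
position: [0.5992, -0.0536, 0.0179]
orientation: [-0.835, 1.439, -0.808]
force: [-0.5, 1.1, -0.1]
width: 0.087
```

```bash
python3 -c "
from h import *
show()
snap(10)
T=cv2.imread('pics/T10.png');S=cv2.imread('pics/S10.png')
cv2.imwrite('pics/t10d.png',cv2.resize(T[150:240,220:300],None,fx=7,fy=6.5,interpolation=cv2.INTER_CUBIC))
cv2.imwrite('pics/s10d.png',cv2.resize(S[170:290,330:430],None,fx=6,fy=5,interpolation=cv2.INTER_CUBIC))"
```

```text
t 21.62 pos [ 0.5992 -0.0536  0.0179] w 0.087 F [-0.5  1.1 -0.1]
q [ 0.279  0.573  0.033  1.679 -0.554  1.155  0.598]
cols x,y,z:
[[-0.015 -0.028  1.   ]
 [-0.868  0.497  0.001]
 [-0.497 -0.867 -0.031]]
```

View pics/t10c.png

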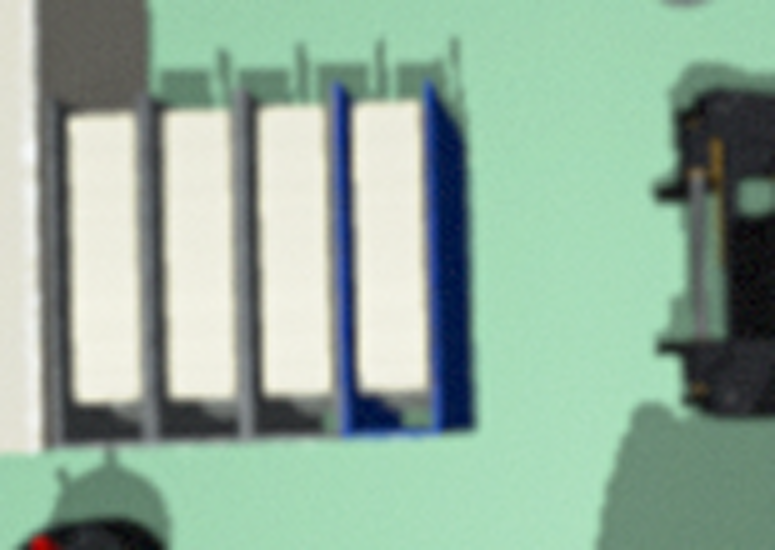

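View pics/s10c.png

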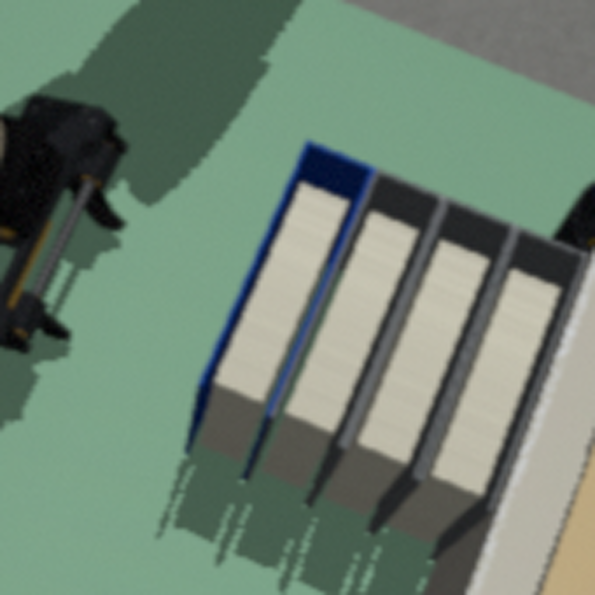

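```bash
python3 - <<'E'
from h import *
T=cv2.imread('pics/T10.png').astype(int); T0=cv2.imread('pics/top0.png').astype(int)
# sub-pixel front edge: per column, find transition to green desk going up from below
def edge(T,u):
    col=T[218:240,u]; g=col[:,1]-np.maximum(col[:,0],col[:,2])*0  # green channel
    base=g[-8:].mean(); dark=g[:12].min(); th=(base+dark)/2
    for i in range(len(g)-8,0,-1):
        if g[i-1]<th<=g[i]: return 218+i-1+(th-g[i-1])/(g[i]-g[i-1])
for name,us in (("row2",range(224,236)),("row3",range(241,256)),("blue",range(260,276))):
    e=[(u,edge(T,u)) for u in us]; e=[(u,v) for u,v in e if v]
    P=ray("top",e,.22); print(name,len(e),"front x med",np.median(P[:,0]).round(4),"slope",np.polyfit(P[:,1],P[:,0],1)[0].round(3))
def sc(l): return [[290+x/3.5-.35,140+y/3.5-.35] for x,y in l]
g2=ray("scene",sc([(307,142),(374,170),(443,197),(513,225)]),.22); print(g2.round(4))
b=ray("top",tc([(345,435),(437,432),(430,82),(338,85)]),.22);print(b.round(4))
E
```

```text
row2 12 front x med 0.503 slope -0.018
row3 15 front x med 0.5042 slope 0.005
blue 16 front x med 0.5045 slope 0.034
[[0.5043 0.0682 0.22  ]
 [0.5038 0.1165 0.22  ]
 [0.5021 0.1652 0.22  ]
 [0.5008 0.2144 0.22  ]]
[[0.5045 0.1173 0.22  ]
 [0.5053 0.0698 0.22  ]
 [0.6869 0.0713 0.22  ]
 [0.6863 0.1193 0.22  ]]
```

```bash
python3 - <<'E'
from h import *
A=cv2.imread('pics/top0.png');B=cv2.imread('pics/T10.png')
cv2.imwrite('pics/cmp.png',np.vstack([cv2.resize(x[195:245,190:300],None,fx=7,fy=5.5,interpolation=cv2.INTER_CUBIC) for x in (A,B)]))
E
```

```text
(no output)
```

View pics/cmp.png

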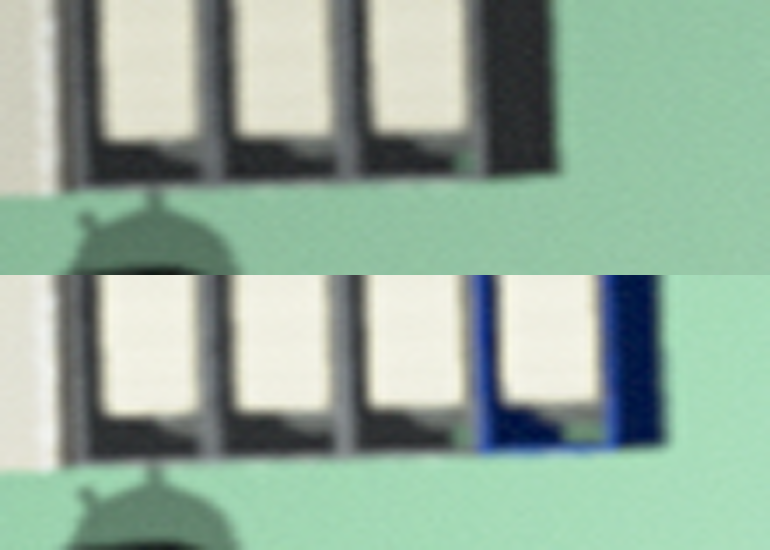

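move_arm(
  motion=[
    [1,0,-0.3,0,0],
    [1,0,-0.6,0,0],
    [1,0,-0.6,0,0],
    [1,0,-0.6,0,0],
  ],
)

```text
time_s: 22.22
position: [0.6011, -0.0835, 0.0802]
orientation: [-0.836, 1.437, -0.8]
force: [0.3, -0.0, 0.2]
width: 0.0875
```

```bash
python3 -c "
from h import *
show()
A=cv2.imread('pics/S10.png'); snap(11); B=cv2.imread('pics/S11.png'); print('row/binder region change',np.abs(A[170:300,340:460].astype(int)-B[170:300,340:460]).mean())
print(hand_in())"
```

```text
t 22.23 pos [ 0.6011 -0.0835  0.0802] w 0.0875 F [ 0.3 -0.   0.2]
q [ 0.306  0.524  0.056  1.609 -0.526  1.284  0.579]
cols x,y,z:
[[-0.01  -0.031  0.999]
 [-0.866  0.5    0.007]
 [-0.5   -0.866 -0.032]]
row/binder region change 1.0001282051282052
the job is handed in; nothing more can be done
None
```

I pushed the blue binder up against the last grey binder and handed the job in at about 22 s of the 58 s allowed. `hand_in()` reports no verdict, so the result rests on my own camera checks below.

**How:** The moves offer no direct tilt. I got about 30° of slope by commanding positions past the arm's reach: low beside the base, then stretched out to the left. I then pushed low on the binder's right side with the two open fingertips, TCP about 18 mm above the desk. This straightened its twist and slid it diagonally to the row until the side force rose to about 7 N. After that I backed the hand straight off and raised it.

**Last checks:**
- **Spine:** the blue spine is within about 1 to 2 mm of row3's in both the top and scene views (0.5045 m against 0.5042 m in the top view).
- **Gap and angle:** I saw no gap in either view. The blue binder's left edge is at y ≈ 0.117 m, where row3's right side was measured. Its direction differs from row3's by less than about 0.01 rad.
- **Row:** the grey binders look upright and moved at most 1 to 2 mm.
- **Robot:** the hand is well clear, with a force reading near zero.

**Where checks disagreed:** straight-line fits to the front edges in the top view gave slopes up to 0.03. They cover only 12 to 16 pixels, so I relied on the corner measurements instead. I did not re-measure the mug, stapler and the other things on the desk at the end. The hand kept clear of them in the pictures I looked at.

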